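# Mirror a tool rack for a left-handed colleague

### The arm

A 6-joint arm with a two-finger parallel gripper is mounted at the origin on a cart in front of the work surface, level with it; the furniture and walls round the work are solid. World frame = base frame: x ahead of the robot, y to its left, z up, the work surface at z = 0. Lengths are in m, angles in degrees, forces in N, time in s.
With the tool pointing down it reaches from about 0.25 to 0.725 m from the base axis. Payload 9.7 kg.
Tool frame: the origin (TCP) lies where the fingers leave the gripper's body, on its centre line; the fingertips stand 73 mm ahead of it and the grasp point (between the pads) lies 54 mm ahead of it; y points along the fingers, x is the direction in which the jaws open and shut, and the axes are right-handed (so a half turn about y gives the same grasp; the last joint's range is limited). The gripper opens to 85 mm and grips with 20 to 120 N. Pads are 22 mm wide; open, the fingers measure 114 mm over their backs; the gripper's body (76 mm by 85 mm) begins 54 mm behind the grasp point. The pads swing forward as they close: fully open they stand 13 mm farther back than shut.
Start: joints at [74.026, 4.979, 10.078, 95.1, 0, 90], TCP at [0.151, 0.529, 0.304] pointing down, gripper open.
Joint ranges: [-179.16, 179.16], [-48.56, 103.87], [-65.8, 70.77], [-126.05, 130.52], [-82.76, 87.17], [-180, 180]. Speed limits (degrees/s): [127.2, 127.2, 147.25, 180, 180, 180].

### API

Orientations are given as [roll, pitch, yaw] about the fixed x, y, z axes, in that order (R = Rz(yaw) Ry(pitch) Rx(roll)).
In Python, from workcell import sensors, imaging, bot, models gives the robot as it stands.
- The arm moves only by the tool arm_command, never from a script. Its argument "rows" is one flat list of numbers, 7 for each row, row after row: the shift along the tool's x, y, z in cm, then the turn, a rotation vector about the tool's x, y, z in degrees, then the gripper's target within -1 to 1 (fully open at 1, half-way at 0, shut at -1). A call has 1 to 12 rows; each row is the pose to reach, as a shift and turn from the pose commanded when the call began, along the tool's axes at that moment; what a row does not reach only later rows make up. A row lasts 1/12 s, in which the tool goes at most 41.7 mm and 7.16 degrees, less where a joint would pass 70% of its speed; a pose out of reach is approached as far as the arm can. A call with a gripper value outside its range is refused whole. The fingers move at their own pace and stop on an object; "force" is the grip in N (left out, the last holds). Time passes only in rows, so rows that repeat a pose let the fingers close. It gives the time, the measured TCP pose, the force and the opening at its end, in the units of the state.
- sensors.get_obs(): the state, without advancing time (a new reading comes with each control period).
- imaging.camera(name): name is "scene" or "top"; returns a dict with "pixels" (384x512x3 uint8, blue, green, red), "z_map" (384x512 float32, m along the optical axis (not along the pixel's ray), 0 where there is no reading), "camera_matrix" (3x3 intrinsics, pixels), "world_from_camera" (4x4, takes a point from camera to world coordinates). Camera axes: x right, y up, looking along -z (the intrinsics and any distortion apply to the point x, -y, -z); pixel columns grow to the right and rows downward; lengths in m; the calibration is good to about 2 mm. A picture is of the moment at which its call begins.
- bot.job_done(): hands the job in, once; it reports no verdict.
Trained networks look in the newest picture that a camera, given by its name, has taken for a name from the list of things; names that differ only in an ending like _2 or _b are one class to them, and where a whole thing is asked for, a point or a joint stands for the part that bears it (a point fixed in the world has none). Each returns a list of dicts, best first, with "conf" (0 to 1); they miss things now and then, are a little off and sometimes report something else, mostly with a low value. They report only what shows in the picture. A call takes as long as a camera call.
- models.search_frame(thing, camera): "extent" ([centre column, centre row, width, height] in pixels, round what is visible of it).
- models.spot_point(thing, camera): "location" ([column, row] in pixels: a listed point, or the origin of a listed thing).
The state is a dict: "time": time; "q": joint angles; "qd": joint speeds; "joint_efforts": joint torques, N m; "ee_pos": TCP position; "tcp_rot": TCP orientation; "wrist_force": force on the tool from outside, world axes, zero at the start; "torque": the same for the moment, N m; "opening": finger opening in m.
Only numpy, scipy, OpenCV 4.12 (cv2) and the standard library are available. Lean on these libraries where they do the work, as an engineer would, in place of code of your own. Each camera call takes 0.05 s, during which the arm holds its last target.

### The job

A left-handed colleague takes over this bench: move the four tools from the dark wooden rack to the empty pale one in reverse order, so that the leftmost tool (seen from the robot) goes into the rightmost bay, the second from left into the second from right, and so on. Lay each tool flat and lengthwise in its own bay, centred in it, either end towards you, and let go of it. Do not disturb the screw jar and the block plane that stand near the racks.

Things in the scene. Friction and masses are not known exactly. Their poses are not given: they have to be found in the camera images.
- old_rack: Dark wood rack, fixed, full of tools at the start, one coloured mat in each bay; left or right of the new rack. Same size as it (see there): four bays along rack x, centred at rack y = +114, +38, -38, -114 mm (left to right seen from the robot); board top 15 mm above the origin; steel dividers. Origin: centre of underside; z up, y left; turned up to 0.18 rad about z.
- new_rack: Pale wood rack, fixed, empty: board 260 (x) by 324 mm (y), top 15 mm above the origin. Dividers (wood pins 8 mm thick, 18 mm high) at rack x = -100 and 100, y = -152, -76, 0, 76, 152 mm, none between the two rows; four bays along x, centred at y = +114, +38, -38, -114 mm (left to right). Origin: centre of underside; z up, y left; turned up to 0.18 rad about z.
- chisel_center (a point): Chisel, yellow handle, steel blade, 221 mm long, 30 wide, 26 high, 0.13 kg; starts on the black mat, handle to the robot. Point: middle of its length and width, 13 mm above its underside. Its y axis runs along it to the handle end: handle (up to 30 mm wide) y = 0 to +110 mm, blade (12 mm wide) 0 to -110 mm; grip the handle at y = +50 mm.
- red_driver_center (a point): Screwdriver, red handle, 189 mm long, handle 31 mm thick, 0.09 kg; starts on the white mat, handle to the robot. Point: middle of its length, on its axis, 15.5 mm above its underside. Its y axis runs along it to the handle end: handle y = -10 to +94 mm, shaft (6 mm thick) -10 to -94 mm; grip the handle at y = +42 mm. May roll a little.
- blue_driver_center (a point): Screwdriver, blue handle, 214 mm long, handle 31 mm thick, 0.09 kg; starts on the orange mat, handle to the robot. Point: middle of its length, on its axis, 15.5 mm above its underside. Its y axis runs along it to the handle end: handle y = +3 to +107 mm, shaft (6 mm thick) +3 to -107 mm; grip the handle at y = +50 mm. May roll a little.
- brush_center (a point): Flat paint brush, brown handle, bright ferrule, dark rigid bristles, 202 mm long, 42 wide, 19 thick, 0.07 kg; starts flat on the green mat, handle to the robot. Point: middle of its length and width, 9.5 mm above its underside. Its y axis runs along it to the handle end: bristles y = -101 to -49 mm, ferrule (40 mm wide) -49 to -19, handle -19 to +101; grip the ferrule at y = -34 mm.
- black_mat: Black mat 170 x 50 x 3 mm, fixed in one bay of the old rack; it marks where the chisel starts and stays there. Origin: centre of its underside, which is the bay's centre, on the board's top face.
- white_mat: White mat 170 x 50 x 3 mm, fixed in one bay of the old rack; it marks where the red screwdriver starts and stays there. Origin: centre of its underside, which is the bay's centre, on the board's top face.
- orange_mat: Orange mat 170 x 50 x 3 mm, fixed in one bay of the old rack; it marks where the blue screwdriver starts and stays there. Origin: centre of its underside, which is the bay's centre, on the board's top face.
- green_mat: Green mat 170 x 50 x 3 mm, fixed in one bay of the old rack; it marks where the paint brush starts and stays there. Origin: centre of its underside, which is the bay's centre, on the board's top face.
- screw_jar: Clear screw jar with a yellow lid, 68 mm across and 84 mm high, a bystander standing near the racks. Origin: centre of its underside.
- block_plane: Steel block plane with a wooden knob, 52 x 165 x 70 mm, a bystander standing near the racks. Origin: centre of its underside.

How it is judged (in metres and radians):
At the end, for the whole second after the job is handed in: Each tool lies in the pale rack's bay that mirrors the bay it started in (its mat's): its middle within 18 mm of the bay's centre line and 30 mm of its middle lengthwise, within 8 mm of resting height, lengthwise within 0.25 rad either way round, at rest and released (((y of black_mat in the frame of old_rack between 0.094 and 0.134 m and y of chisel_center in the frame of new_rack between -0.132 and -0.096 m) or (y of black_mat in the frame of old_rack between 0.018 and 0.058 m and y of chisel_center in the frame of new_rack between -0.056 and -0.02 m) or (y of black_mat in the frame of old_rack between -0.058 and -0.018 m and y of chisel_center in the frame of new_rack between 0.02 and 0.056 m) or (y of black_mat in the frame of old_rack between -0.134 and -0.094 m and y of chisel_center in the frame of new_rack between 0.096 and 0.132 m)) and x of chisel_center in the frame of new_rack between -0.03 and 0.03 m and z of chisel_center in the frame of new_rack between 0.02 and 0.036 m and angle between the y axis of each of chisel_center, red_driver_center, blue_driver_center, brush_center and the x axis of new_rack, either way round below 0.25 rad and linear speed of each of chisel, red_driver, blue_driver, brush below 0.02 m/s and ((y of white_mat in the frame of old_rack between 0.094 and 0.134 m and y of red_driver_center in the frame of new_rack between -0.132 and -0.096 m) or (y of white_mat in the frame of old_rack between 0.018 and 0.058 m and y of red_driver_center in the frame of new_rack between -0.056 and -0.02 m) or (y of white_mat in the frame of old_rack between -0.058 and -0.018 m and y of red_driver_center in the frame of new_rack between 0.02 and 0.056 m) or (y of white_mat in the frame of old_rack between -0.134 and -0.094 m and y of red_driver_center in the frame of new_rack between 0.096 and 0.132 m)) and x of red_driver_center in the frame of new_rack between -0.03 and 0.03 m and z of red_driver_center in the frame of new_rack between 0.0225 and 0.0385 m and ((y of orange_mat in the frame of old_rack between 0.094 and 0.134 m and y of blue_driver_center in the frame of new_rack between -0.132 and -0.096 m) or (y of orange_mat in the frame of old_rack between 0.018 and 0.058 m and y of blue_driver_center in the frame of new_rack between -0.056 and -0.02 m) or (y of orange_mat in the frame of old_rack between -0.058 and -0.018 m and y of blue_driver_center in the frame of new_rack between 0.02 and 0.056 m) or (y of orange_mat in the frame of old_rack between -0.134 and -0.094 m and y of blue_driver_center in the frame of new_rack between 0.096 and 0.132 m)) and x of blue_driver_center in the frame of new_rack between -0.03 and 0.03 m and z of blue_driver_center in the frame of new_rack between 0.0225 and 0.0385 m and ((y of green_mat in the frame of old_rack between 0.094 and 0.134 m and y of brush_center in the frame of new_rack between -0.132 and -0.096 m) or (y of green_mat in the frame of old_rack between 0.018 and 0.058 m and y of brush_center in the frame of new_rack between -0.056 and -0.02 m) or (y of green_mat in the frame of old_rack between -0.058 and -0.018 m and y of brush_center in the frame of new_rack between 0.02 and 0.056 m) or (y of green_mat in the frame of old_rack between -0.134 and -0.094 m and y of brush_center in the frame of new_rack between 0.096 and 0.132 m)) and x of brush_center in the frame of new_rack between -0.03 and 0.03 m and z of brush_center in the frame of new_rack between 0.0165 and 0.0325 m); the robot touches nothing.
It fails at once if the screw jar is moved by more than 30 mm (distance of screw_jar from where it was at the start of the episode above 0.03 m).
It fails at once if the block plane is moved by more than 30 mm (distance of block_plane from where it was at the start of the episode above 0.03 m).
It also fails if it takes over 80 s, if anything falls off the work surface, if the arm or the gripper's body presses on something with over 40 N, if the wrist force passes 120 N, or if a joint passes its speed limit or range.

## Working session

There is one attempt and no reset: what is moved stays moved. The work goes in short steps, Python scripts to look and compute and a tool call to move; the robot and the scene stay as the last step left them, time stands still between calls to the robot, and variables do not carry over. Pictures are saved under pics/ and viewed, and the job is handed in when it is done.

Besides the shell and the picture viewer there is one more tool, called after "Emit:" as name(argument=value, ...) on one line, values as JSON. arm_command: Moves the arm, as the interface text tells. Its arguments: {"type":"object","properties":{"rows":{"type":"array","items":{"type":"number"}},"force":{"type":"number"}},"required":["rows"]}

```bash
mkdir -p pics; ls
cat > h.py <<'E'
import numpy as np, cv2
from workcell import sensors, imaging, bot, models
def snap(name,fn=None):
    c=imaging.camera(name)
    if fn: cv2.imwrite('pics/'+fn,c['pixels'])
    return c
def cloud(c):
    z=c['z_map'].astype(float); K=c['camera_matrix']; T=c['world_from_camera']
    v,u=np.mgrid[:z.shape[0],:z.shape[1]]
    x=(u-K[0,2])/K[0,0]*z; y=(v-K[1,2])/K[1,1]*z
    P=np.stack([x,-y,-z],-1)@T[:3,:3].T+T[:3,3]
    P[z==0]=np.nan
    return P
E
python3 - <<'E'
from h import *
s=sensors.get_obs(); print({k:np.round(v,3).tolist() for k,v in s.items()})
for n in('top','scene'):
    c=snap(n,n+'0.png'); print(n,c['camera_matrix'].round(1).tolist(),c['world_from_camera'].round(3).tolist())
    np.save(n+'0.npy',cloud(c))
    for t in ['old_rack','new_rack','black_mat','white_mat','orange_mat','green_mat','chisel_center','red_driver_center','blue_driver_center','brush_center','screw_jar','block_plane']:
        r=models.spot_point(t,n)[:2]; 
        print(t,[(np.round(a['location'],1).tolist(),round(a['conf'],2),np.load(n+'0.npy')[int(a['location'][1]),int(a['location'][0])].round(3).tolist()) for a in r])
E
```

```text
pics
{'time': 0.0, 'q': [74.024, 5.014, 10.035, 95.101, -0.001, 90.001], 'qd': [0.045, -0.064, 0.067, 0.073, -0.018, -0.028], 'joint_efforts': [-0.003, -52.04, 46.48, 0.016, -0.0, 0.0], 'ee_pos': [0.151, 0.529, 0.303], 'tcp_rot': [-90.001, 0.08, 74.024], 'wrist_force': [-0.596, 0.876, 0.224], 'torque': [0.03, 0.05, -0.039], 'opening': 0.085}
top [[460.9, 0.0, 251.4], [0.0, 460.9, 186.9], [0.0, 0.0, 1.0]] [[0.026, 0.984, -0.175, 0.406], [-0.999, 0.023, -0.022, -0.1], [-0.018, 0.175, 0.984, 1.422], [0.0, 0.0, 0.0, 1.0]]
old_rack [([295.4, 224.3], 0.92, [0.543, -0.205, 0.016])]
new_rack [([153.6, 227.6], 0.76, [0.524, 0.23, 0.012])]
black_mat [([255.5, 217.9], 0.56, [0.559, -0.082, 0.039])]
white_mat [([334.1, 225.9], 0.98, [0.541, -0.319, 0.043])]
orange_mat [([332.5, 228.8], 0.71, [0.532, -0.313, 0.041]), ([307.1, 223.4], 0.6, [0.548, -0.241, 0.014])]
green_mat []
chisel_center [([258.3, 216.1], 0.78, [0.563, -0.091, 0.037])]
red_driver_center [([333.3, 221.1], 0.93, [0.554, -0.318, 0.029]), ([253.7, 217.5], 0.61, [0.56, -0.076, 0.034])]
blue_driver_center [([310.9, 225.8], 0.67, [0.5
[... 741 characters left out ...]
-0.326, 0.035])]
orange_mat [([273.9, 238.3], 0.78, [0.52, -0.242, 0.038]), ([245.4, 218.1], 0.6, [0.556, -0.098, 0.015])]
green_mat [([258.4, 224.7], 0.79, [0.541, -0.166, 0.038]), ([259.2, 227.5], 0.33, [0.539, -0.172, 0.03])]
chisel_center [([242.9, 212.4], 0.88, [0.551, -0.089, 0.042])]
red_driver_center [([292.3, 245.3], 0.86, [0.535, -0.305, 0.035])]
blue_driver_center [([277.1, 234.8], 0.74, [0.561, -0.229, 0.016])]
brush_center [([263.2, 225.7], 0.95, [0.554, -0.177, 0.031]), ([174.4, 191.8], 0.36, [0.509, 0.207, 0.012])]
screw_jar [([252.7, 176.2], 0.71, [0.75, 0.026, 0.027]), ([258.8, 227.6], 0.71, [0.537, -0.169, 0.03])]
block_plane [([348.3, 288.6], 0.64, [0.479, -0.524, 0.057])]
```

View pictures.

Run:
```python
import cv2
a=cv2.imread('pics/top0.png'); cv2.imwrite('pics/top0c.png',cv2.resize(a[120:330,80:400],None,fx=2.5,fy=2.5,interpolation=cv2.INTER_CUBIC))
```

```text
(no output)
```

View pics/top0c.png

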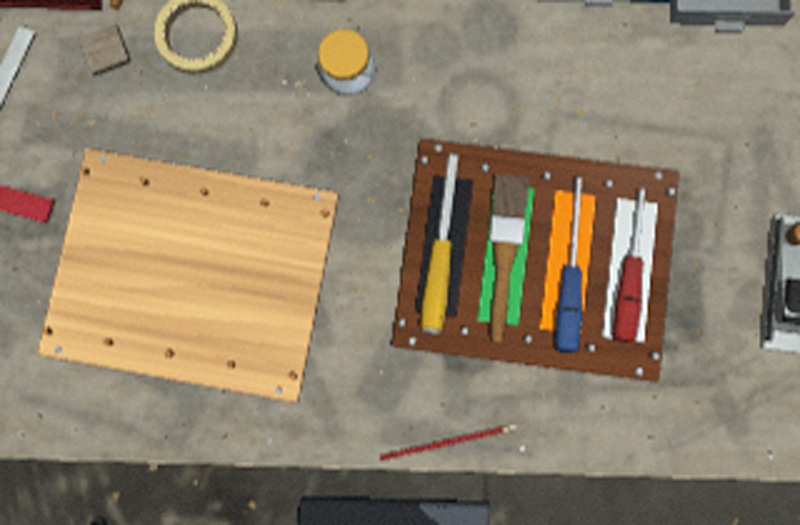

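View pics/scene0.png

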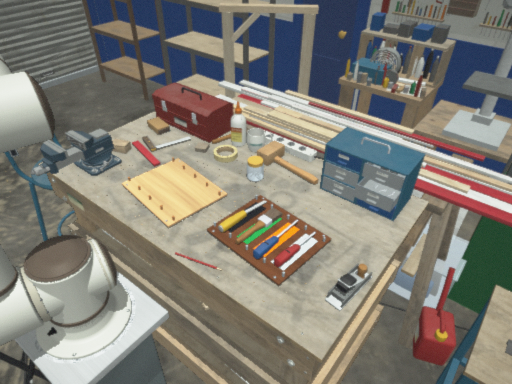

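View pics/top0.png

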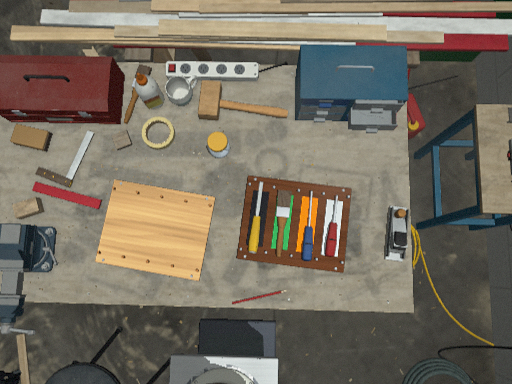

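```bash
cat > meas.py <<'E'
from h import *
def rack(P,img,lo,hi,box):
    hsv=cv2.cvtColor(img,cv2.COLOR_BGR2HSV)
    x,y,z=P[...,0],P[...,1],P[...,2]
    m=(z>0.008)&(z<0.07)&(x>box[0])&(x<box[1])&(y>box[2])&(y<box[3])
    m=m.astype(np.uint8); n,l,st,_=cv2.connectedComponentsWithStats(m)
    k=1+np.argmax(st[1:,4]); m=(l==k)
    p=P[m][:,:2].astype(np.float32)
    r=cv2.minAreaRect(p*1000); return r,m
if __name__=='__main__':
    c=snap('top'); P=cloud(c); img=c['pixels']
    for nm,b in (('new',(.3,.75,.0,.45)),('old',(.3,.75,-.45,-.0))):
        r,m=rack(P,img,0,0,b); print(nm,r,m.sum(), np.nanmedian(P[m][:,2]))
        print(np.round(cv2.boxPoints(r),1).tolist())
E
python3 meas.py
```

```text
new ((521.6920776367188, 222.10838317871094), (326.5039978027344, 262.91265869140625), 81.22664642333984) 8752 0.014535680189465938
[[366.8999938964844, 80.80000305175781], [626.7000122070312, 40.70000076293945], [676.5, 363.3999938964844], [416.70001220703125, 403.5]]
old ((549.320068359375, -203.1084442138672), (324.5179138183594, 260.41986083984375), 83.9698257446289) 8899 0.016775538480683583
[[402.79998779296875, -350.79998779296875], [661.7999877929688, -378.1000061035156], [695.9000244140625, -55.400001525878906], [436.8999938964844, -28.100000381469727]]
```

```bash
cat > tools.py <<'E'
from h import *
NEW=(np.array([.5217,.2221]),np.radians(-8.77)); OLD=(np.array([.5493,-.2031]),np.radians(-6.03))
def Rm(t): return np.array([[np.cos(t),-np.sin(t)],[np.sin(t),np.cos(t)]])
def tools(P,fr=OLD,zmin=0.0215):
    out={}
    L=(P[...,:2]-fr[0])@Rm(fr[1])
    for b in (114,38,-38,-114):
        m=(abs(L[...,1]*1000-b)<36)&(abs(L[...,0])<.13)&(P[...,2]>zmin)&(P[...,2]<.08)
        if b and m.sum()<40: continue
        p=L[m]*1000; z=P[m][:,2]
        # bin along x, median y
        r=[]
        for x0 in range(-130,130,20):
            s=(p[:,0]>=x0)&(p[:,0]<x0+20)
            if s.sum()>2: r.append((x0+10,round((p[s,1].min()+p[s,1].max())/2,1),round(np.ptp(p[s,1]),1),round(z[s].max()*1000,1)))
        out[b]=(p[:,0].min(),p[:,0].max(),r)
    return out
if __name__=='__main__':
    import sys
    for n in ('top','scene'):
        P=cloud(snap(n))
        for nm,f in (('old',OLD),('new',NEW)):
            for b,(lo,hi,r) in tools(P,f).items(): print(n,nm,b,round(lo),round(hi),r)
E
python3 tools.py
```

```text
top old 114 -120 124 [(-100, np.float64(111.3), np.float64(66.0), np.float64(45.9)), (-80, np.float64(112.7), np.float64(48.0), np.float64(49.3)), (-60, np.float64(119.4), np.float64(33.5), np.float64(49.3)), (-40, np.float64(115.0), np.float64(47.9), np.float64(48.2)), (-20, np.float64(110.8), np.float64(43.0), np.float64(47.8)), (0, np.float64(116.5), np.float64(43.1), np.float64(44.8)), (20, np.float64(112.3), np.float64(37.5), np.float64(36.7)), (40, np.float64(111.4), np.float64(43.3), np.float64(37.9)), (60, np.float64(119.5), np.float64(48.7), np.float64(32.1)), (80, np.float64(118.9), np.float64(38.2), np.float64(30.2)), (100, np.float64(114.2), np.float64(71.3), np.float64(35.5))]
top old 38 -109 107 [(-100, np.float64(28.3), np.float64(52.4), np.float64(43.1)), (-80, np.float64(45.1), np.float64(56.5), np.float64(43.4)), (-60, np.float64(39.0), np.float64(45.7), np.float64(42.6)), (-40, np.float64(32.0), np.float64(58.0), np.float64(43.0)), (-20, np.float64(39.4), np.float64(41.7), np.float64(44.9)), (0, np.float64(43.3), np.float64(57.3), np.float64(42.7)), (20, np.float64
[... 4038 characters left out ...]
d -114 -105 99 [(-100, np.float64(-100.2), np.float64(43.6), np.float64(36.7)), (-80, np.float64(-113.3), np.float64(27.4), np.float64(47.5)), (-60, np.float64(-114.7), np.float64(27.4), np.float64(49.4)), (-40, np.float64(-114.5), np.float64(28.6), np.float64(48.0)), (-20, np.float64(-115.2), np.float64(24.8), np.float64(45.3)), (0, np.float64(-114.6), np.float64(25.3), np.float64(41.8)), (20, np.float64(-117.2), np.float64(12.7), np.float64(37.3)), (40, np.float64(-114.8), np.float64(6.4), np.float64(34.2)), (60, np.float64(-116.3), np.float64(8.0), np.float64(34.9)), (80, np.float64(-116.8), np.float64(5.7), np.float64(36.6)), (100, np.float64(-114.1), np.float64(70.4), np.float64(38.1))]
```

Emit:
arm_command(rows=[0, 0, 0, 0, -7, 0, 0.3, 0, 0, 0, 0, -10, 0, 0.3, 0, 0, 0, 0, -10, 0, 0.3], force=60)

```text
time: 1.7
ee_pos: [0.1514, 0.5287, 0.3039]
tcp_rot: [-90.0, 0.0, 84.2]
wrist_force: [-0.7, 0.8, 0.3]
opening: 0.0555
```

Run:
```python
from h import *
s=sensors.get_obs(); print({k:np.round(v,4).tolist() for k,v in s.items()})
```

```text
{'time': 1.7, 'q': [74.0251, 4.9786, 10.0772, 95.1005, 0.001, 79.8631], 'qd': [0.0478, -0.0457, 0.0532, -0.0001, -0.0453, 6.4262], 'joint_efforts': [0.0039, -52.0448, 46.5168, 0.0019, 0.0, -1.1965], 'ee_pos': [0.1514, 0.5287, 0.3039], 'tcp_rot': [-89.9987, 0.0017, 84.162], 'wrist_force': [-0.7429, 0.789, 0.2513], 'torque': [-0.0345, 0.0075, 0.0482], 'opening': 0.0555}
```

```bash
cat > t2.py <<'E'
from tools import *
from meas import rack
AX={'chisel':(114,lambda x:115+.012*(x+50)),'brush':(38,lambda x:37.5+.025*(x+60)),'blue':(-38,lambda x:-46.5+.045*(x+80)),'red':(-114,lambda x:-114-.015*(x+60))}
for n in ('top','scene'):
    c=snap(n); P=cloud(c); img=c['pixels']
    for nm,b in (('new',(.3,.75,.0,.45)),('old',(.3,.75,-.45,-.0))):
        r,m=rack(P,img,0,0,b); q=cv2.boxPoints(r); print(n,nm,np.round(r[0],1),np.round(r[1],1),round(r[2],2),m.sum(),round(float(np.nanmedian(P[m][:,2])),4))
    L=(P[...,:2]-OLD[0])@Rm(OLD[1])*1000
    for k,(b,f) in AX.items():
        d=L[...,1]-f(L[...,0])
        m=(abs(d)<(5 if n=='scene' else 8))&(abs(L[...,0])<140)&(P[...,2]>.0245 if n=='scene' else P[...,2]>.026)
        p=L[m]; print(n,k,np.percentile(p[:,0],[0,1,99,100]).round(1))
    # colour based
    hsv=cv2.cvtColor(img,cv2.COLOR_BGR2HSV)
    for k,(h0,h1) in {'chisel':(20,32),'blue':(105,125),'red':(172,180)}.items():
        m=(hsv[...,0]>=h0)&(hsv[...,0]<=h1)&(hsv[...,1]>110)&(abs(L[...,1]-AX[k][0])<40)&(abs(L[...,0])<130)
        p=L[m]; ax=np.polyfit(p[:,0],p[:,1],1)
        print(n,'col',k,m.sum(),p.mean(0).round(1),p[:,0].min().round(),p[:,0].max().round(),ax.round(3), np.percentile(P[m][:,2],[50,95]).round(4))
E
python3 t2.py
```

```text
top new [520.6 222.8] [324.8 260.4] 81.35 8728 0.0146
top old [ 549.5 -203.2] [324.3 260.7] 83.99 8904 0.0168
top chisel [-107.8 -106.9   77.3   96.3]
top brush [-108.6 -106.1   91.2   92.4]
top blue [-109.4 -108.6   99.1  102.7]
top red [-88.5 -87.2  96.5  99.8]
top col chisel 327 [-53.9 116.8] -106.0 3.0 [3.00000e-03 1.16989e+02] [0.0409 0.0464]
top col blue 267 [-64.  -43.3] -109.0 -11.0 [ 3.9000e-02 -4.0799e+01] [0.0424 0.0484]
top col red 19 [ -49.3 -107.5] -87.0 2.0 [ 7.00000e-02 -1.04103e+02] [0.0415 0.0485]
scene new [519.5 221.9] [331.4 263.5] 81.18 3732 0.0133
scene old [ 548.1 -202.5] [326.8 263.2] 83.79 5640 0.0155
scene chisel [-110.9 -109.8   68.6   70.2]
scene brush [-111.1 -110.1   91.2   95.2]
scene blue [-113.4 -111.1  100.1  104.1]
scene red [-91.1 -89.7  95.3 100.3]
scene col chisel 252 [-54.6 111.7] -105.0 4.0 [2.90000e-02 1.13254e+02] [0.0381 0.0429]
scene col blue 205 [-73.2 -50.3] -113.0 -16.0 [ 9.000e-03 -4.966e+01] [0.0405 0.0456]
scene col red 10 [ -57.  -122.9] -91.0 -10.0 [-1.08000e-01 -1.29044e+02] [0.0343 0.0403]
```

```bash
cat > go.py <<'E'
from h import *
import sys
OLD=(np.array([.549,-.203]),-6.05); NEW=(np.array([.521,.2223]),-8.75)
def W(fr,x,y):
    t=np.radians(fr[1]); return fr[0]+np.array([[np.cos(t),-np.sin(t)],[np.sin(t),np.cos(t)]])@np.array([x,y])/1000
T={'chisel':((-49,116,84.4),(-51,-114)),'brush':((25,39.5,85.2),(34,-38)),'blue':((-55,-44.5,86.4),(-50,38)),'red':((-38,-114.3,83.2),(-42,114))}
def shift(tgt,psi):
    s=sensors.get_obs(); p=np.array(s['ee_pos']); y=s['tcp_rot'][2]; a=np.radians(y)
    d=(np.array(tgt)-p)*100
    c,n=np.cos(a),np.sin(a)
    print('shift',np.round([c*d[0]+n*d[1],-d[2],-n*d[0]+c*d[1]],2),'turn y',round(y-psi,2),'| pos',p.round(4),'yaw',round(y,2),'open',round(s['opening'],4),'F',np.round(s['wrist_force'],1),'rad',round(float(np.hypot(*tgt[:2])),3),'t',s['time'])
if __name__=='__main__':
    k,w,z=sys.argv[1],sys.argv[2],float(sys.argv[3])
    if w=='pick': xy=W(OLD,*T[k][0][:2]); psi=T[k][0][2]
    else: xy=W(NEW,*T[k][1]); psi=81.2
    shift([*xy,z],psi)
E
for k in chisel brush blue red; do python3 go.py $k pick .17; python3 go.py $k place .17; done
```

```text
shift [-56.94  13.39 -42.4 ] turn y -0.5 | pos [0.1513 0.5288 0.3039] yaw 83.9 open 0.0554 F [-0.2 -0.1  0.5] rad 0.519 t 1.8
shift [-37.7   13.39 -34.39] turn y 2.7 | pos [0.1513 0.5288 0.3039] yaw 83.9 open 0.0554 F [-0.2 -0.1  0.5] rad 0.468 t 1.8
shift [-64.59  13.39 -49.81] turn y -1.3 | pos [0.1513 0.5288 0.3039] yaw 83.9 open 0.0554 F [-0.2 -0.1  0.5] rad 0.601 t 1.8
shift [-30.5   13.39 -43.23] turn y 2.7 | pos [0.1513 0.5288 0.3039] yaw 83.9 open 0.0554 F [-0.2 -0.1  0.5] rad 0.577 t 1.8
shift [-72.99  13.39 -41.82] turn y -2.5 | pos [0.1513 0.5288 0.3039] yaw 83.9 open 0.0554 F [-0.2 -0.1  0.5] rad 0.546 t 1.8
shift [-22.52  13.39 -35.19] turn y 2.7 | pos [0.1513 0.5288 0.3039] yaw 83.9 open 0.0554 F [-0.2 -0.1  0.5] rad 0.547 t 1.8
shift [-79.97  13.39 -43.52] turn y 0.7 | pos [0.1513 0.5288 0.3039] yaw 83.9 open 0.0554 F [-0.2 -0.1  0.5] rad 0.589 t 1.8
shift [-14.97  13.39 -36.34] turn y 2.7 | pos [0.1513 0.5288 0.3039] yaw 83.9 open 0.0554 F [-0.2 -0.1  0.5] rad 0.603 t 1.8
```

Emit:
arm_command(rows=[-56.9, 13.4, -42.4, 0, -0.5, 0, 0.3, -56.9, 13.4, -42.4, 0, -0.5, 0, 0.3, -56.9, 13.4, -42.4, 0, -0.5, 0, 0.3, -56.9, 13.4, -42.4, 0, -0.5, 0, 0.3, -56.9, 13.4, -42.4, 0, -0.5, 0, 0.3, -56.9, 13.4, -42.4, 0, -0.5, 0, 0.3, -56.9, 13.4, -42.4, 0, -0.5, 0, 0.3, -56.9, 13.4, -42.4, 0, -0.5, 0, 0.3, -56.9, 13.4, -42.4, 0, -0.5, 0, 0.3, -56.9, 13.4, -42.4, 0, -0.5, 0, 0.3, -56.9, 13.4, -42.4, 0, -0.5, 0, 0.3, -56.9, 13.4, -42.4, 0, -0.5, 0, 0.3])

```text
time: 2.8
ee_pos: [0.4029, 0.1044, 0.2111]
tcp_rot: [-90.1, -0.0, 84.4]
wrist_force: [0.6, 1.5, 0.6]
opening: 0.0554
```

```bash
python3 go.py chisel pick .17
```

```text
shift [-17.52   4.11 -12.74] turn y -0.0 | pos [0.4029 0.1044 0.2111] yaw 84.4 open 0.0554 F [0.6 1.5 0.6] rad 0.519 t 2.8
```

Emit:
arm_command(rows=[-17.5, 4.1, -12.7, 0, 0, 0, 0.3, -17.5, 4.1, -12.7, 0, 0, 0, 0.3, -17.5, 4.1, -12.7, 0, 0, 0, 0.3, -17.5, 4.1, -12.7, 0, 0, 0, 0.3, -17.5, 4.1, -12.7, 0, 0, 0, 0.3, -17.5, 4.1, -12.7, 0, 0, 0, 0.3, -17.5, 4.1, -12.7, 0, 0, 0, 0.3, -17.5, 4.1, -12.7, 0, 0, 0, 0.3])

```text
time: 3.47
ee_pos: [0.5118, -0.0801, 0.1698]
tcp_rot: [-89.9, -0.0, 84.4]
wrist_force: [0.4, 0.2, -0.6]
opening: 0.0554
```

```bash
python3 go.py chisel pick .093
python3 - <<'E'
from h import *
c=snap('scene'); cv2.imwrite('pics/s1.png',cv2.resize(c['pixels'][130:300,100:380],None,fx=2.8,fy=2.8))
E
```

```text
shift [-0.23  7.68 -0.09] turn y -0.03 | pos [ 0.5118 -0.0801  0.1698] yaw 84.37 open 0.0554 F [ 0.4  0.2 -0.6] rad 0.519 t 3.4667
```

View pics/s1.png

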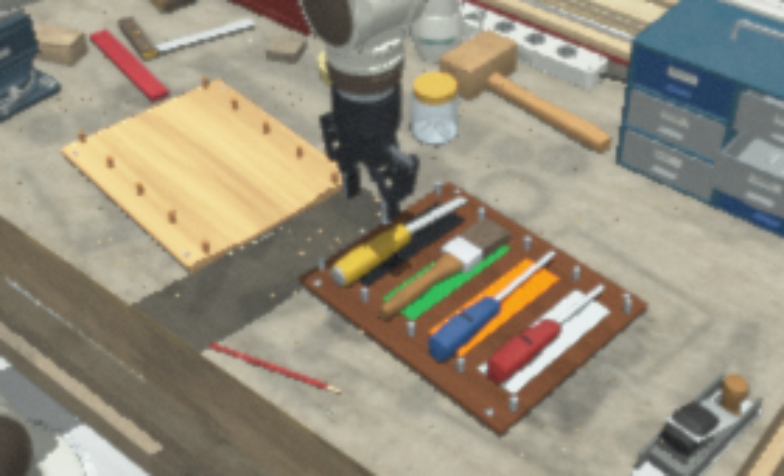

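The gripper hovers over the yellow chisel handle (about column 365, row 230 in the crop). The neighbouring tools are clear of the fingers, so I'm descending.

Emit:
arm_command(rows=[-0.2, 2.5, 0, 0, 0, 0, 0.3, -0.2, 5, -0.1, 0, 0, 0, 0.3, -0.2, 6.5, -0.1, 0, 0, 0, 0.3, -0.2, 7.7, -0.1, 0, 0, 0, 0.3, -0.2, 7.7, -0.1, 0, 0, 0, 0.3, -0.2, 7.7, -0.1, 0, 0, 0, 0.3])

```text
time: 4.02
ee_pos: [0.5127, -0.0812, 0.0936]
tcp_rot: [-90.0, -0.0, 84.6]
wrist_force: [1.2, 0.0, -0.3]
opening: 0.0557
```

Emit:
arm_command(rows=[0, 0, 0, 0, 0, 0, -1, 0, 0, 0, 0, 0, 0, -1, 0, 0, 0, 0, 0, 0, -1, 0, 0, 0, 0, 0, 0, -1, 0, 0, 0, 0, 0, 0, -1, 0, 0, 0, 0, 0, 0, -1, 0, 0, 0, 0, 0, 0, -1, 0, 0, 0, 0, 0, 0, -1], force=70)

```text
time: 4.68
ee_pos: [0.5135, -0.082, 0.0949]
tcp_rot: [-90.1, -0.0, 84.5]
wrist_force: [-1.7, 1.8, 6.9]
opening: 0.0254
```

```bash
python3 go.py chisel pick .17
```

```text
shift [-0.06 -7.51  0.1 ] turn y 0.12 | pos [ 0.5135 -0.082   0.0949] yaw 84.52 open 0.0254 F [-1.7  1.8  6.9] rad 0.519 t 4.6833
```

Emit:
arm_command(rows=[0, -1, 0, 0, 0, 0, -1, 0, -3, 0, 0, 0, 0, -1, 0, -5.5, 0, 0, 0, 0, -1, 0, -7.5, 0, 0, 0, 0, -1, 0, -8, 0, 0, 0, 0, -1, 0, -8, 0, 0, 0, 0, -1])

```text
time: 5.18
ee_pos: [0.5137, -0.0822, 0.1753]
tcp_rot: [-90.2, 0.0, 84.5]
wrist_force: [0.2, 0.3, -0.8]
opening: 0.0253
```

```bash
python3 go.py chisel place .17;  python3 - <<'E'
from h import *
c=snap('scene'); cv2.imwrite('pics/s2.png',cv2.resize(c['pixels'][130:300,100:380],None,fx=2.8,fy=2.8))
E
```

```text
shift [19.29  0.53  7.92] turn y 3.32 | pos [ 0.5137 -0.0822  0.1753] yaw 84.52 open 0.0253 F [ 0.2  0.3 -0.8] rad 0.468 t 5.1833
```

View pics/s2.png

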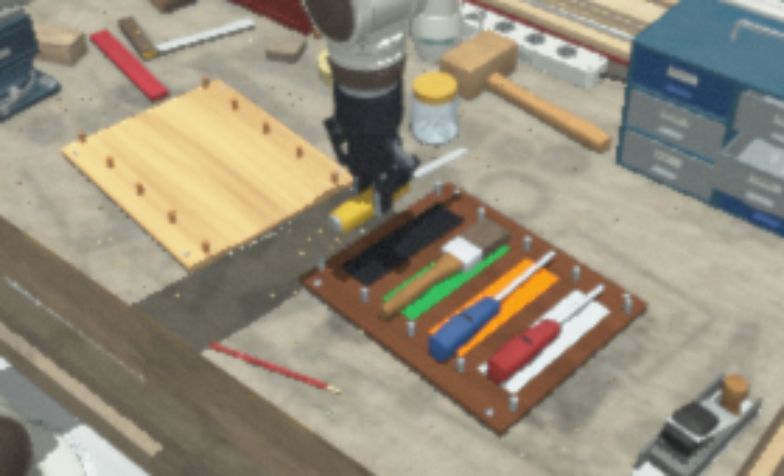

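The chisel is held level (crop about 400, 190). Next I'm moving over the rightmost bay of the pale rack.

Emit:
arm_command(rows=[1, 0, 0.4, 0, 0.3, 0, -1, 3, 0, 1.2, 0, 1, 0, -1, 6, 0, 2.5, 0, 1.5, 0, -1, 9.3, 0, 3.8, 0, 2, 0, -1, 12.5, 0.2, 5.1, 0, 2.6, 0, -1, 15.5, 0.3, 6.4, 0, 3, 0, -1, 17.8, 0.5, 7.3, 0, 3.3, 0, -1, 19, 0.5, 7.8, 0, 3.3, 0, -1, 19.3, 0.5, 7.9, 0, 3.3, 0, -1, 19.3, 0.5, 7.9, 0, 3.3, 0, -1])

```text
time: 6.07
ee_pos: [0.4517, 0.1185, 0.167]
tcp_rot: [-89.9, 0.0, 81.3]
wrist_force: [0.5, -1.4, -1.3]
opening: 0.0255
```

```bash
python3 go.py chisel place .093
```

```text
shift [-0.09  7.4  -0.16] turn y 0.13 | pos [0.4517 0.1185 0.167 ] yaw 81.33 open 0.0255 F [ 0.5 -1.4 -1.3] rad 0.468 t 6.0667
```

Emit:
arm_command(rows=[-0.1, 2, -0.1, 0, 0, 0, -1, -0.1, 4, -0.1, 0, 0, 0, -1, -0.1, 5.5, -0.1, 0, 0, 0, -1, -0.1, 6.5, -0.1, 0, 0, 0, -1, -0.1, 7, -0.1, 0, 0, 0, -1, -0.1, 7.3, -0.1, 0, 0, 0, -1, -0.1, 7.3, -0.1, 0, 0, 0, -1])

```text
time: 6.65
ee_pos: [0.4535, 0.1162, 0.0949]
tcp_rot: [-90.0, 0.0, 81.2]
wrist_force: [-0.1, -0.1, -1.1]
opening: 0.0255
```

```bash
python3 go.py chisel place .093
```

```text
shift [0.12 0.19 0.05] turn y -0.01 | pos [0.4535 0.1162 0.0949] yaw 81.19 open 0.0255 F [-0.1 -0.1 -1.1] rad 0.468 t 6.65
```

Emit:
arm_command(rows=[0.1, 0.2, 0, 0, 0, 0, -1, 0.1, 0.2, 0, 0, 0, 0, -1, 0.1, 0.2, 0, 0, 0, 0, 0.1, 0.1, 0.2, 0, 0, 0, 0, 0.1, 0.1, 0.2, 0, 0, 0, 0, 0.1, 0.1, 0.2, 0, 0, 0, 0, 0.1, 0.1, 0.2, 0, 0, 0, 0, 0.1])

```text
time: 7.23
ee_pos: [0.4537, 0.1175, 0.0933]
tcp_rot: [-90.0, -0.0, 81.2]
wrist_force: [-0.5, -0.1, 0.0]
opening: 0.047
```

Emit:
arm_command(rows=[0, -1, 0, 0, 0, 0, 0.1, 0, -4, 0, 0, 0, 0, 0.3, 0, -8, 0, 0, 0, 0, 0.5, 0, -8, 0, 0, 0, 0, 0.5, 0, -8, 0, 0, 0, 0, 0.5])

```text
time: 7.65
ee_pos: [0.4548, 0.1178, 0.1762]
tcp_rot: [-90.3, -0.1, 81.2]
wrist_force: [1.2, 0.0, -0.7]
opening: 0.0642
```

```bash
python3 go.py brush pick .17
```

```text
shift [-26.2    0.62 -16.51] turn y -3.97 | pos [0.4548 0.1178 0.1762] yaw 81.23 open 0.0642 F [ 1.2  0.  -0.7] rad 0.601 t 7.65
```

Emit:
arm_command(rows=[-26.2, 0.6, -16.5, 0, -4, 0, 0.5, -26.2, 0.6, -16.5, 0, -4, 0, 0.5, -26.2, 0.6, -16.5, 0, -4, 0, 0.5, -26.2, 0.6, -16.5, 0, -4, 0, 0.5, -26.2, 0.6, -16.5, 0, -4, 0, 0.5, -26.2, 0.6, -16.5, 0, -4, 0, 0.5, -26.2, 0.6, -16.5, 0, -4, 0, 0.5, -26.2, 0.6, -16.5, 0, -4, 0, 0.5, -26.2, 0.6, -16.5, 0, -4, 0, 0.5, -26.2, 0.6, -16.5, 0, -4, 0, 0.5])

```text
time: 8.48
ee_pos: [0.5763, -0.1675, 0.1658]
tcp_rot: [-89.9, -0.0, 85.1]
wrist_force: [-0.0, -0.1, 0.4]
opening: 0.0639
```

```bash
python3 go.py brush pick .093;python3 - <<'E'
from tools import *
c=snap('scene'); cv2.imwrite('pics/s3.png',cv2.resize(c['pixels'][130:300,100:380],None,fx=2.8,fy=2.8))
P=cloud(c)
for b,(lo,hi,r) in tools(P,NEW,.022).items(): print(b,round(lo),round(hi),[tuple(map(float,a)) for a in r])
E
```

```text
shift [ 0.12  7.28 -0.16] turn y -0.08 | pos [ 0.5763 -0.1675  0.1658] yaw 85.12 open 0.0639 F [-0.  -0.1  0.4] rad 0.601 t 8.4833
-114 -113 99 [(-120.0, -110.1, 12.8, 38.4), (-100.0, -114.2, 68.4, 40.4), (-80.0, -115.0, 32.3, 41.6), (-60.0, -116.9, 26.5, 42.2), (-40.0, -117.6, 25.7, 39.3), (-20.0, -117.3, 23.0, 40.3), (0.0, -118.7, 15.6, 37.7), (20.0, -116.5, 11.1, 28.0), (40.0, -115.2, 11.8, 25.8), (60.0, -117.1, 11.9, 23.6)]
```

View pics/s3.png

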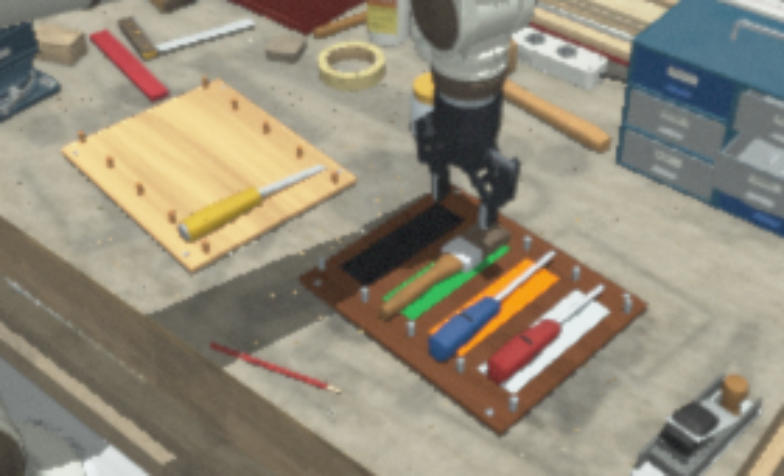

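The chisel lies straight in the rightmost pale bay, about 3 mm off the centre line. The gripper is over the brush ferrule (crop about 465, 250).

Emit:
arm_command(rows=[0.1, 2.5, -0.1, 0, 0, 0, 0.5, 0.1, 5, -0.1, 0, 0, 0, 0.5, 0.1, 6.3, -0.1, 0, 0, 0, 0.5, 0.1, 7.2, -0.1, 0, 0, 0, 0.5, 0.1, 7.2, -0.1, 0, 0, 0, 0.5, 0.1, 7.2, -0.1, 0, 0, 0, 0.5])

```text
time: 9.03
ee_pos: [0.5778, -0.1652, 0.0957]
tcp_rot: [-90.0, -0.0, 85.3]
wrist_force: [-0.0, 0.8, 0.4]
opening: 0.0641
```

Emit:
arm_command(rows=[0, 0, 0, 0, 0, 0, -1, 0, 0, 0, 0, 0, 0, -1, 0, 0, 0, 0, 0, 0, -1, 0, 0, 0, 0, 0, 0, -1, 0, 0, 0, 0, 0, 0, -1, 0, 0, 0, 0, 0, 0, -1, 0, 0, 0, 0, 0, 0, -1, 0, 0, 0, 0, 0, 0, -1], force=60)

```text
time: 9.7
ee_pos: [0.5786, -0.1659, 0.0969]
tcp_rot: [-90.2, 0.0, 85.2]
wrist_force: [-0.9, 0.6, 6.2]
opening: 0.0385
```

```bash
python3 go.py brush pick .17
```

```text
shift [-0.05 -7.31  0.05] turn y 0.03 | pos [ 0.5786 -0.1659  0.0969] yaw 85.23 open 0.0385 F [-0.9  0.6  6.2] rad 0.601 t 9.7
```

Emit:
arm_command(rows=[0, -1, 0, 0, 0, 0, -1, 0, -3, 0, 0, 0, 0, -1, 0, -5.5, 0, 0, 0, 0, -1, 0, -7.3, 0, 0, 0, 0, -1, 0, -7.3, 0, 0, 0, 0, -1, 0, -7.3, 0, 0, 0, 0, -1])

```text
time: 10.2
ee_pos: [0.5784, -0.1659, 0.1698]
tcp_rot: [-90.2, 0.0, 85.2]
wrist_force: [-0.4, 0.2, -1.0]
opening: 0.0386
```

```bash
python3 go.py brush place .17;  python3 - <<'E'
from h import *
c=snap('scene'); cv2.imwrite('pics/s4.png',cv2.resize(c['pixels'][130:300,100:380],None,fx=2.8,fy=2.8))
E
```

```text
shift [ 3.418e+01 -2.000e-02  5.820e+00] turn y 4.02 | pos [ 0.5784 -0.1659  0.1698] yaw 85.22 open 0.0386 F [-0.4  0.2 -1. ] rad 0.577 t 10.2
```

View pics/s4.png

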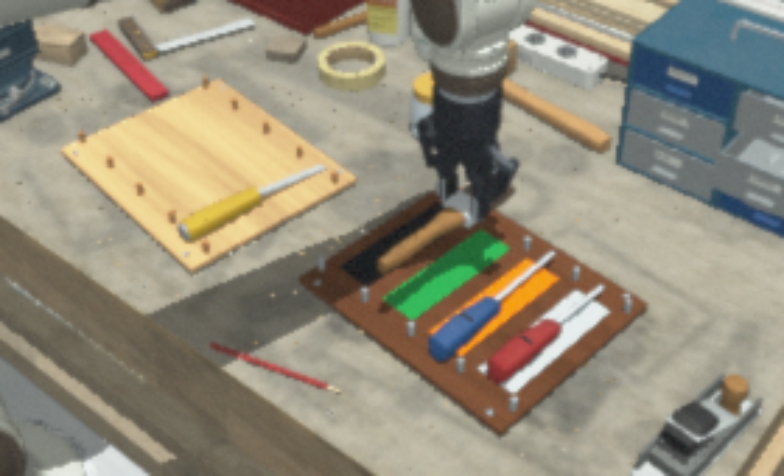

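The brush is held by its ferrule (crop about 465, 208) and the green mat is empty. I'm moving it to its bay.

Emit:
arm_command(rows=[1, 0, 0.2, 0, 0.3, 0, -1, 3.5, 0, 0.6, 0, 1, 0, -1, 7, 0, 1.2, 0, 1.5, 0, -1, 11, 0, 1.9, 0, 2, 0, -1, 15, 0, 2.6, 0, 2.5, 0, -1, 19, 0, 3.2, 0, 3, 0, -1, 23, 0, 3.9, 0, 3.5, 0, -1, 27, 0, 4.6, 0, 4, 0, -1, 30.5, 0, 5.2, 0, 4, 0, -1, 33, 0, 5.6, 0, 4, 0, -1, 34.2, 0, 5.8, 0, 4, 0, -1, 34.2, 0, 5.8, 0, 4, 0, -1])

```text
time: 11.25
ee_pos: [0.5474, 0.1824, 0.1669]
tcp_rot: [-89.9, 0.0, 81.4]
wrist_force: [0.9, -0.4, -0.5]
opening: 0.0385
```

```bash
python3 go.py brush place .095
```

```text
shift [-0.26  7.19 -0.19] turn y 0.21 | pos [0.5474 0.1824 0.1669] yaw 81.41 open 0.0385 F [ 0.9 -0.4 -0.5] rad 0.577 t 11.25
```

Emit:
arm_command(rows=[-0.1, 2, -0.1, 0, 0, 0, -1, -0.1, 4, -0.1, 0, 0, 0, -1, -0.1, 5.5, -0.1, 0, 0, 0, -1, -0.1, 6.5, -0.1, 0, 0, 0, -1, -0.1, 6.9, -0.1, 0, 0, 0, -1, -0.1, 6.9, -0.1, 0, 0, 0, -1, -0.1, 6.9, -0.1, 0, 0, 0, -1])

```text
time: 11.83
ee_pos: [0.5496, 0.1784, 0.0997]
tcp_rot: [-90.0, -0.0, 81.2]
wrist_force: [-0.5, -0.4, -0.9]
opening: 0.0381
```

```bash
python3 go.py brush place .095
```

```text
shift [0.1  0.47 0.09] turn y -0.01 | pos [0.5496 0.1784 0.0997] yaw 81.19 open 0.0381 F [-0.5 -0.4 -0.9] rad 0.577 t 11.8333
```

Emit:
arm_command(rows=[0.1, 0.3, 0.1, 0, 0, 0, -1, 0.1, 0.5, 0.1, 0, 0, 0, -1, 0.1, 0.5, 0.1, 0, 0, 0, -1, 0.1, 0.5, 0.1, 0, 0, 0, 0.4, 0.1, 0.5, 0.1, 0, 0, 0, 0.4, 0.1, 0.5, 0.1, 0, 0, 0, 0.4, 0.1, 0.5, 0.1, 0, 0, 0, 0.4, 0.1, 0.5, 0.1, 0, 0, 0, 0.4])

```text
time: 12.5
ee_pos: [0.5485, 0.1799, 0.0942]
tcp_rot: [-90.0, -0.0, 81.2]
wrist_force: [0.6, -1.4, 0.5]
opening: 0.0597
```

Emit:
arm_command(rows=[0, -1, 0, 0, 0, 0, 0.4, 0, -4, 0, 0, 0, 0, 0.4, 0, -8, 0, 0, 0, 0, 0.3, 0, -8, 0, 0, 0, 0, 0.3, 0, -8, 0, 0, 0, 0, 0.3])

```text
time: 12.92
ee_pos: [0.5497, 0.1803, 0.1777]
tcp_rot: [-90.3, -0.1, 81.2]
wrist_force: [0.5, 0.3, -0.1]
opening: 0.0554
```

```bash
python3 go.py blue pick .17
```

```text
shift [-42.6    0.77  -0.5 ] turn y -5.18 | pos [0.5497 0.1803 0.1777] yaw 81.22 open 0.0554 F [ 0.5  0.3 -0.1] rad 0.546 t 12.9167
```

Emit:
arm_command(rows=[-42.6, 0.7, -0.5, 0, -5.2, 0, 0.3, -42.6, 0.7, -0.5, 0, -5.2, 0, 0.3, -42.6, 0.7, -0.5, 0, -5.2, 0, 0.3, -42.6, 0.7, -0.5, 0, -5.2, 0, 0.3, -42.6, 0.7, -0.5, 0, -5.2, 0, 0.3, -42.6, 0.7, -0.5, 0, -5.2, 0, 0.3, -42.6, 0.7, -0.5, 0, -5.2, 0, 0.3, -42.6, 0.7, -0.5, 0, -5.2, 0, 0.3, -42.6, 0.7, -0.5, 0, -5.2, 0, 0.3, -42.6, 0.7, -0.5, 0, -5.2, 0, 0.3, -42.6, 0.7, -0.5, 0, -5.2, 0, 0.3, -42.6, 0.7, -0.5, 0, -5.2, 0, 0.3])

```text
time: 13.92
ee_pos: [0.4874, -0.2443, 0.1663]
tcp_rot: [-89.9, -0.0, 86.2]
wrist_force: [0.5, 0.3, -0.7]
opening: 0.0553
```

Emit:
arm_command(rows=[0, 0, 0, 0, 0, 0, 0.3, 0, 0, 0, 0, 0, 0, 0.3])

```text
time: 14.08
ee_pos: [0.4885, -0.2409, 0.1668]
tcp_rot: [-90.0, -0.0, 86.5]
wrist_force: [-0.0, -0.0, -0.2]
opening: 0.0555
```

```bash
python3 go.py blue pick .095;python3 - <<'E'
from tools import *
c=snap('scene'); cv2.imwrite('pics/s5.png',cv2.resize(c['pixels'][130:300,100:380],None,fx=2.8,fy=2.8))
P=cloud(c)
for b,(lo,hi,r) in tools(P,NEW,.022).items(): print(b,round(lo),round(hi),[tuple(map(float,a)) for a in r])
E
```

```text
shift [-0.05  7.18 -0.12] turn y 0.06 | pos [ 0.4885 -0.2409  0.1668] yaw 86.46 open 0.0555 F [-0.  -0.  -0.2] rad 0.546 t 14.0833
-38 -106 102 [(-100.0, -36.8, 68.6, 34.2), (-80.0, -38.5, 16.8, 34.8), (-60.0, -38.5, 19.6, 34.3), (-40.0, -42.0, 19.6, 34.1), (-20.0, -40.6, 18.7, 33.5), (0.0, -43.5, 26.8, 34.1), (20.0, -40.2, 38.8, 34.5), (40.0, -38.8, 40.4, 37.1), (60.0, -38.7, 44.7, 35.0), (80.0, -38.1, 47.0, 33.7), (100.0, -33.2, 58.4, 33.4)]
-114 -113 92 [(-120.0, -114.2, 15.3, 36.2), (-100.0, -113.4, 70.6, 39.6), (-80.0, -117.2, 27.0, 40.8), (-60.0, -116.2, 27.7, 42.0), (-40.0, -118.2, 23.2, 43.1), (-20.0, -116.6, 25.4, 38.9), (0.0, -118.7, 17.4, 36.3), (20.0, -115.3, 11.2, 30.3), (40.0, -114.6, 13.2, 26.6), (60.0, -115.9, 9.7, 24.3)]
```

View pics/s5.png

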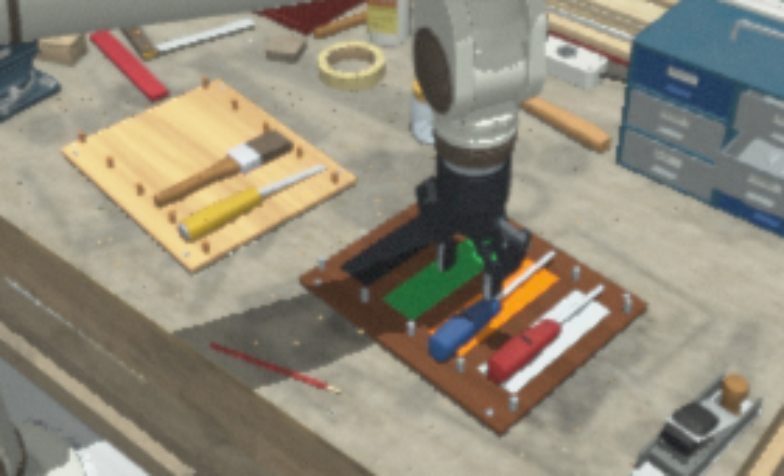

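The brush lies flat in its bay, within a few millimetres of centre. The gripper is above the blue handle (crop about 465, 325).

Emit:
arm_command(rows=[0, 2.5, -0.1, 0, 0, 0, 0.3, 0, 5, -0.1, 0, 0, 0, 0.3, 0, 6.3, -0.1, 0, 0, 0, 0.3, 0, 7.1, -0.1, 0, 0, 0, 0.3, 0, 7.1, -0.1, 0, 0, 0, 0.3, 0, 7.1, -0.1, 0, 0, 0, 0.3])

```text
time: 14.63
ee_pos: [0.4898, -0.2412, 0.0966]
tcp_rot: [-90.0, 0.0, 86.5]
wrist_force: [0.6, 0.3, 0.8]
opening: 0.0553
```

Emit:
arm_command(rows=[0, 0, 0, 0, 0, 0, -1, 0, 0, 0, 0, 0, 0, -1, 0, 0, 0, 0, 0, 0, -1, 0, 0, 0, 0, 0, 0, -1, 0, 0, 0, 0, 0, 0, -1, 0, 0, 0, 0, 0, 0, -1, 0, 0, 0, 0, 0, 0, -1, 0, 0, 0, 0, 0, 0, -1], force=60)

```text
time: 15.3
ee_pos: [0.49, -0.242, 0.0977]
tcp_rot: [-90.1, 0.0, 86.4]
wrist_force: [-0.4, 1.3, 5.2]
opening: 0.0277
```

```bash
python3 go.py blue pick .17
```

```text
shift [ 0.05 -7.23  0.05] turn y 0.03 | pos [ 0.49   -0.242   0.0977] yaw 86.43 open 0.0277 F [-0.4  1.3  5.2] rad 0.546 t 15.3
```

Emit:
arm_command(rows=[0, -1, 0, 0, 0, 0, -1, 0, -3, 0, 0, 0, 0, -1, 0, -5.5, 0, 0, 0, 0, -1, 0, -7.2, 0, 0, 0, 0, -1, 0, -7.2, 0, 0, 0, 0, -1, 0, -7.2, 0, 0, 0, 0, -1])

```text
time: 15.8
ee_pos: [0.4899, -0.2422, 0.1695]
tcp_rot: [-90.1, 0.1, 86.4]
wrist_force: [-0.1, -0.2, -1.4]
opening: 0.0274
```

```bash
python3 go.py blue place .17;  python3 - <<'E'
from h import *
c=snap('scene'); cv2.imwrite('pics/s6.png',cv2.resize(c['pixels'][130:300,100:380],None,fx=2.8,fy=2.8))
E
```

```text
shift [ 5.079e+01 -5.000e-02  4.440e+00] turn y 5.22 | pos [ 0.4899 -0.2422  0.1695] yaw 86.42 open 0.0274 F [-0.1 -0.2 -1.4] rad 0.547 t 15.8
```

View pics/s6.png

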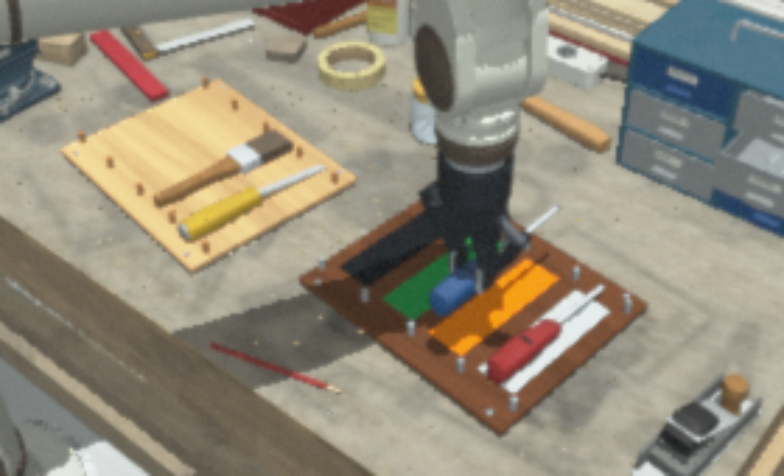

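The blue driver is held level (handle end at crop about 450, 293). I'm carrying it to the second bay from the left.

Emit:
arm_command(rows=[1, 0, 0.1, 0, 0.3, 0, -1, 3.5, 0, 0.3, 0, 1, 0, -1, 7, 0, 0.6, 0, 1.5, 0, -1, 11, 0, 1, 0, 2, 0, -1, 15, 0, 1.3, 0, 2.5, 0, -1, 19, 0, 1.7, 0, 3, 0, -1, 23, 0, 2, 0, 3.5, 0, -1, 27, 0, 2.4, 0, 4, 0, -1, 31, 0, 2.7, 0, 4.5, 0, -1, 35, 0, 3.1, 0, 5, 0, -1, 39, 0, 3.4, 0, 5.2, 0, -1, 43, 0, 3.8, 0, 5.2, 0, -1])

```text
time: 16.85
ee_pos: [0.4769, 0.1919, 0.167]
tcp_rot: [-89.9, 0.0, 81.2]
wrist_force: [0.6, -0.1, -1.0]
opening: 0.0271
```

```bash
python3 go.py blue place .17
```

```text
shift [ 7.48 -0.3   1.11] turn y 0.01 | pos [0.4769 0.1919 0.167 ] yaw 81.21 open 0.0271 F [ 0.6 -0.1 -1. ] rad 0.547 t 16.85
```

Emit:
arm_command(rows=[3.5, 0, 0.5, 0, 0, 0, -1, 6, 0, 0.9, 0, 0, 0, -1, 7.5, 0, 1.1, 0, 0, 0, -1, 7.5, 0, 1.1, 0, 0, 0, -1, 7.5, 0, 1.1, 0, 0, 0, -1, 7.5, 2, 1.1, 0, 0, 0, -1, 7.5, 4, 1.1, 0, 0, 0, -1, 7.5, 6, 1.1, 0, 0, 0, -1, 7.5, 6.5, 1.1, 0, 0, 0, -1, 7.5, 6.5, 1.1, 0, 0, 0, -1, 7.5, 6.5, 1.1, 0, 0, 0, -1])

```text
time: 17.77
ee_pos: [0.4791, 0.2646, 0.1037]
tcp_rot: [-90.0, 0.0, 81.2]
wrist_force: [0.2, -0.4, -0.4]
opening: 0.0277
```

```bash
python3 go.py blue place .0955
```

```text
shift [0.25 0.82 0.21] turn y -0.04 | pos [0.4791 0.2646 0.1037] yaw 81.16 open 0.0277 F [ 0.2 -0.4 -0.4] rad 0.547 t 17.7667
```

Emit:
arm_command(rows=[0.2, 0.4, 0.2, 0, 0, 0, -1, 0.2, 0.7, 0.2, 0, 0, 0, -1, 0.2, 0.8, 0.2, 0, 0, 0, -1, 0.2, 0.8, 0.2, 0, 0, 0, -1, 0.2, 0.8, 0.2, 0, 0, 0, -1])

```text
time: 18.18
ee_pos: [0.4773, 0.2678, 0.0953]
tcp_rot: [-90.0, -0.0, 81.2]
wrist_force: [-0.7, -0.8, -0.9]
opening: 0.0276
```

Emit:
arm_command(rows=[0, 0, 0, 0, 0, 0, 0.1, 0, 0, 0, 0, 0, 0, 0.1, 0, 0, 0, 0, 0, 0, 0.1, 0, 0, 0, 0, 0, 0, 0.1, 0, 0, 0, 0, 0, 0, 0.1, 0, 0, 0, 0, 0, 0, 0.1])

```text
time: 18.68
ee_pos: [0.4772, 0.2677, 0.0952]
tcp_rot: [-90.0, -0.0, 81.2]
wrist_force: [-0.3, 0.8, 1.1]
opening: 0.0469
```

```bash
python3 go.py blue place .0955
```

```text
shift [-0.02 -0.03 -0.02] turn y 0.03 | pos [0.4772 0.2677 0.0952] yaw 81.23 open 0.0469 F [-0.3  0.8  1.1] rad 0.547 t 18.6833
```

Emit:
arm_command(rows=[0, -1, 0, 0, 0, 0, 0.1, 0, -4, 0, 0, 0, 0, 0.1, 0, -8, 0, 0, 0, 0, 0.3, 0, -8, 0, 0, 0, 0, 0.3, 0, -8, 0, 0, 0, 0, 0.3])

```text
time: 19.1
ee_pos: [0.4783, 0.2683, 0.1785]
tcp_rot: [-90.2, -0.2, 81.2]
wrist_force: [0.3, 0.1, -0.5]
opening: 0.0557
```

```bash
python3 go.py red pick .17
```

```text
shift [-57.1    0.85 -10.93] turn y -1.97 | pos [0.4783 0.2683 0.1785] yaw 81.23 open 0.0557 F [ 0.3  0.1 -0.5] rad 0.589 t 19.1
```

Emit:
arm_command(rows=[-57, 0.7, -10.9, 0, -2, 0, 0.3, -57, 0.7, -10.9, 0, -2, 0, 0.3, -57, 0.7, -10.9, 0, -2, 0, 0.3, -57, 0.7, -10.9, 0, -2, 0, 0.3, -57, 0.7, -10.9, 0, -2, 0, 0.3, -57, 0.7, -10.9, 0, -2, 0, 0.3, -57, 0.7, -10.9, 0, -2, 0, 0.3, -57, 0.7, -10.9, 0, -2, 0, 0.3, -57, 0.7, -10.9, 0, -2, 0, 0.3, -57, 0.7, -10.9, 0, -2, 0, 0.3, -57, 0.7, -10.9, 0, -2, 0, 0.3, -57, 0.7, -10.9, 0, -2, 0, 0.3])

```text
time: 20.1
ee_pos: [0.4943, -0.2339, 0.1684]
tcp_rot: [-90.0, -0.0, 83.2]
wrist_force: [1.9, 0.4, 0.4]
opening: 0.0555
```

```bash
python3 go.py red pick .17
```

```text
shift [-7.76 -0.16 -1.41] turn y 0.02 | pos [ 0.4943 -0.2339  0.1684] yaw 83.22 open 0.0555 F [1.9 0.4 0.4] rad 0.589 t 20.1
```

Emit:
arm_command(rows=[-3.5, 0, -0.6, 0, 0, 0, 0.3, -6.5, 0, -1.2, 0, 0, 0, 0.3, -7.8, 0, -1.4, 0, 0, 0, 0.3, -7.8, 0, -1.4, 0, 0, 0, 0.3, -7.8, 0, -1.4, 0, 0, 0, 0.3, -7.8, 0, -1.4, 0, 0, 0, 0.3])

```text
time: 20.6
ee_pos: [0.4997, -0.3099, 0.1687]
tcp_rot: [-89.9, -0.0, 83.3]
wrist_force: [0.9, 0.3, -0.4]
opening: 0.0557
```

```bash
python3 go.py red pick .096;python3 - <<'E'
from tools import *
c=snap('scene'); cv2.imwrite('pics/s7.png',cv2.resize(c['pixels'][130:300,100:380],None,fx=2.8,fy=2.8))
P=cloud(c)
for b,(lo,hi,r) in tools(P,NEW,.022).items(): print(b,round(lo),round(hi),[tuple(map(float,a)) for a in r])
for b,(lo,hi,r) in tools(P,OLD,.022).items(): 
  if b==-114: print('old',b,round(lo),round(hi),[tuple(map(float,a)) for a in r])
E
```

```text
shift [-0.28  7.27  0.02] turn y 0.06 | pos [ 0.4997 -0.3099  0.1687] yaw 83.26 open 0.0557 F [ 0.9  0.3 -0.4] rad 0.589 t 20.6
38 -107 106 [(-100.0, 36.9, 67.7, 42.7), (-80.0, 32.3, 30.7, 44.3), (-60.0, 33.4, 28.0, 43.4), (-40.0, 34.7, 25.1, 43.5), (-20.0, 34.5, 25.4, 38.7), (0.0, 35.2, 15.0, 33.9), (20.0, 36.1, 7.7, 32.3), (40.0, 37.5, 7.0, 32.0), (60.0, 35.1, 6.4, 33.7), (80.0, 36.4, 8.2, 36.0), (100.0, 37.7, 63.7, 35.5)]
-38 -103 101 [(-100.0, -38.9, 70.0, 32.5), (-80.0, -40.6, 16.1, 35.2), (-60.0, -38.8, 17.9, 34.8), (-40.0, -43.0, 11.5, 34.2), (-20.0, -38.5, 20.7, 33.5), (0.0, -42.6, 23.4, 35.4), (20.0, -41.9, 41.5, 35.8), (40.0, -38.7, 43.4, 37.4), (60.0, -39.1, 41.5, 35.8), (80.0, -40.1, 42.7, 34.6), (100.0, -37.6, 71.1, 30.3)]
-114 -113 99 [(-120.0, -116.4, 23.1, 37.5), (-100.0, -113.9, 71.2, 39.4), (-80.0, -115.5, 31.7, 41.6), (-60.0, -116.8, 26.2, 41.2), (-40.0, -118.2, 28.4, 40.5), (-20.0, -117.7, 23.3, 40.0), (0.0, -118.7, 17.7, 37.0), (20.0, -115.7, 11.6, 30.4), (40.0, -115.5, 10.2, 27.6), (60.0, -117.0, 10.8, 23.2), (100.0, -115.8, 68.1, 31.2)]
old -114 -103 99 [(-100.0, -114.3, 69.3, 33.9), (-80.0, -113.9, 28.3, 47.1), (-60.0, -115.2, 27.7, 48.2), (-40.0, -114.5, 29.2, 47.5), (-20.0, -115.4, 25.7, 45.7), (0.0, -115.6, 23.1, 42.2), (20.0, -117.0, 9.7, 36.2), (40.0, -114.9, 5.7, 36.4), (60.0, -115.5, 6.9, 36.4), (80.0, -116.6, 7.1, 35.6), (100.0, -132.2, 34.3, 35.1)]
```

View pics/s7.png

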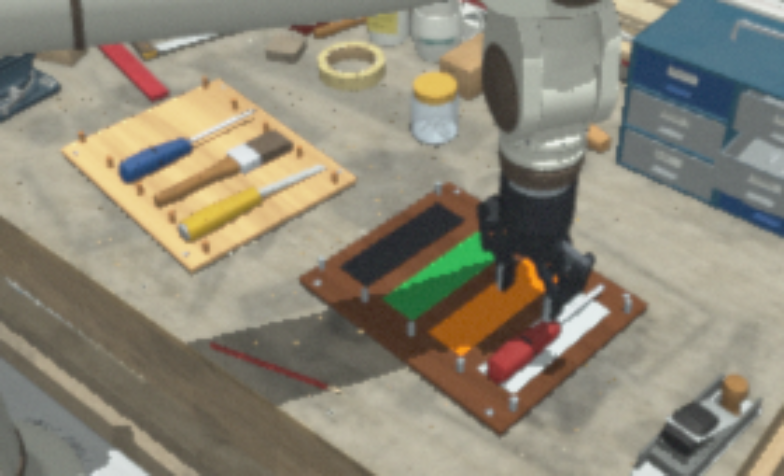

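Blue lies in its bay, about 3 mm off the centre line. The gripper is above the red handle (crop about 525, 345). The last measured offset may still include settling, so I'm using a smaller x correction.

Emit:
arm_command(rows=[-0.1, 2.5, 0, 0, 0, 0, 0.3, -0.1, 5, 0, 0, 0, 0, 0.3, -0.1, 6.3, 0, 0, 0, 0, 0.3, -0.1, 7.1, 0, 0, 0, 0, 0.3, -0.1, 7.1, 0, 0, 0, 0, 0.3, -0.1, 7.1, 0, 0, 0, 0, 0.3])

```text
time: 21.15
ee_pos: [0.4999, -0.3116, 0.0987]
tcp_rot: [-90.0, 0.0, 83.3]
wrist_force: [0.2, 1.0, 1.1]
opening: 0.0555
```

Emit:
arm_command(rows=[0, 0, 0, 0, 0, 0, -1, 0, 0, 0, 0, 0, 0, -1, 0, 0, 0, 0, 0, 0, -1, 0, 0, 0, 0, 0, 0, -1, 0, 0, 0, 0, 0, 0, -1, 0, 0, 0, 0, 0, 0, -1, 0, 0, 0, 0, 0, 0, -1, 0, 0, 0, 0, 0, 0, -1], force=60)

```text
time: 21.82
ee_pos: [0.5003, -0.3124, 0.0998]
tcp_rot: [-90.1, 0.0, 83.2]
wrist_force: [-0.6, 1.4, 6.6]
opening: 0.0279
```

```bash
python3 go.py red pick .17
```

```text
shift [-0.04 -7.02  0.11] turn y 0.02 | pos [ 0.5003 -0.3124  0.0998] yaw 83.22 open 0.0279 F [-0.6  1.4  6.6] rad 0.589 t 21.8167
```

Emit:
arm_command(rows=[0, -1, 0, 0, 0, 0, -1, 0, -3, 0, 0, 0, 0, -1, 0, -5.5, 0, 0, 0, 0, -1, 0, -7.2, 0, 0, 0, 0, -1, 0, -7.2, 0, 0, 0, 0, -1, 0, -7.2, 0, 0, 0, 0, -1])

```text
time: 22.32
ee_pos: [0.5001, -0.3124, 0.1718]
tcp_rot: [-90.1, 0.1, 83.2]
wrist_force: [0.6, -0.4, -0.5]
opening: 0.0277
```

```bash
python3 go.py red place .17;  python3 - <<'E'
from h import *
c=snap('scene'); cv2.imwrite('pics/s8.png',cv2.resize(c['pixels'][130:300,100:380],None,fx=2.8,fy=2.8))
E
```

```text
shift [64.88  0.18  8.05] turn y 2.02 | pos [ 0.5001 -0.3124  0.1718] yaw 83.22 open 0.0277 F [ 0.6 -0.4 -0.5] rad 0.603 t 22.3167
```

View pics/s8.png

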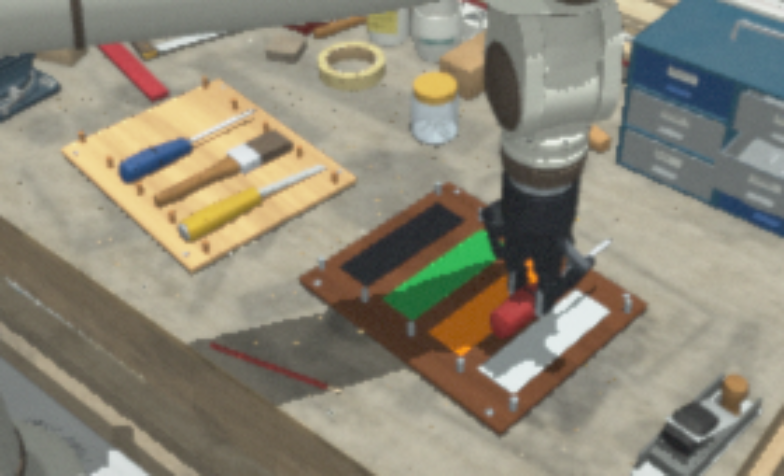

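The red driver is held level (handle at crop about 515, 315) and all four mats are empty. I'm carrying it to the leftmost bay.

Emit:
arm_command(rows=[1, 0, 0.1, 0, 0.3, 0, -1, 3.5, 0, 0.4, 0, 0.6, 0, -1, 7, 0, 0.9, 0, 1, 0, -1, 11, 0, 1.4, 0, 1.5, 0, -1, 15, 0, 1.9, 0, 2, 0, -1, 19, 0, 2.4, 0, 2, 0, -1, 23, 0, 2.9, 0, 2, 0, -1, 27, 0, 3.3, 0, 2, 0, -1, 31, 0, 3.8, 0, 2, 0, -1, 35, 0, 4.3, 0, 2, 0, -1, 39, 0, 4.8, 0, 2, 0, -1, 43, 0, 5.3, 0, 2, 0, -1])

```text
time: 23.37
ee_pos: [0.4964, 0.1235, 0.1691]
tcp_rot: [-89.9, 0.0, 81.2]
wrist_force: [0.5, -0.7, -1.0]
opening: 0.0281
```

```bash
python3 go.py red place .17
```

```text
shift [21.54 -0.09  3.28] turn y 0.02 | pos [0.4964 0.1235 0.1691] yaw 81.22 open 0.0281 F [ 0.5 -0.7 -1. ] rad 0.603 t 23.3667
```

Emit:
arm_command(rows=[3.9, 0, 0.6, 0, 0, 0, -1, 7.8, 0, 1.2, 0, 0, 0, -1, 11.6, 0, 1.8, 0, 0, 0, -1, 15.2, 0, 2.3, 0, 0, 0, -1, 18.5, 0, 2.8, 0, 0, 0, -1, 20.7, 0, 3.1, 0, 0, 0, -1, 21.6, 0, 3.3, 0, 0, 0, -1, 21.6, 0, 3.3, 0, 0, 0, -1, 21.6, 0, 3.3, 0, 0, 0, -1, 21.6, 0, 3.3, 0, 0, 0, -1, 21.6, 2, 3.3, 0, 0, 0, -1, 21.6, 4, 3.3, 0, 0, 0, -1])

```text
time: 24.37
ee_pos: [0.499, 0.3386, 0.1311]
tcp_rot: [-90.1, -0.1, 81.1]
wrist_force: [0.1, -0.1, -1.0]
opening: 0.0279
```

Emit:
arm_command(rows=[0, 1.2, 0, 0, 0, 0, -1, 0, 2, 0, 0, 0, 0, -1, 0, 2, 0, 0, 0, 0, -1, 0, 2, 0, 0, 0, 0, -1])

```text
time: 24.7
ee_pos: [0.4983, 0.3392, 0.1104]
tcp_rot: [-90.0, 0.0, 81.2]
wrist_force: [0.2, -0.2, 0.5]
opening: 0.0277
```

```bash
python3 go.py red place .0975
```

```text
shift [0.19 1.29 0.17] turn y -0.01 | pos [0.4983 0.3392 0.1104] yaw 81.19 open 0.0277 F [ 0.2 -0.2  0.5] rad 0.603 t 24.7
```

Emit:
arm_command(rows=[0.2, 0.6, 0.2, 0, 0, 0, -1, 0.2, 1, 0.2, 0, 0, 0, -1, 0.2, 1.3, 0.2, 0, 0, 0, -1, 0.2, 1.3, 0.2, 0, 0, 0, -1, 0.2, 1.3, 0.2, 0, 0, 0, -1])

```text
time: 25.12
ee_pos: [0.4964, 0.3421, 0.0971]
tcp_rot: [-90.0, -0.0, 81.2]
wrist_force: [-1.0, 0.5, -0.3]
opening: 0.028
```

Emit:
arm_command(rows=[0, 0, 0, 0, 0, 0, 0.1, 0, 0, 0, 0, 0, 0, 0.1, 0, 0, 0, 0, 0, 0, 0.1, 0, 0, 0, 0, 0, 0, 0.1, 0, 0, 0, 0, 0, 0, 0.1, 0, 0, 0, 0, 0, 0, 0.1])

```text
time: 25.62
ee_pos: [0.4965, 0.342, 0.0971]
tcp_rot: [-90.0, -0.0, 81.2]
wrist_force: [-0.5, -0.2, -0.0]
opening: 0.0475
```

Emit:
arm_command(rows=[0, -1, 0, 0, 0, 0, 0.1, 0, -4, 0, 0, 0, 0, 0.1, 0, -8, 0, 0, 0, 0, 0.3, 0, -12, -2, 0, 0, 0, 0.3, 0, -16, -6, 0, 0, 0, 0.3, 0, -18, -10, 0, 0, 0, 0.3, 0, -18, -14, 0, 0, 0, 0.3, 0, -18, -14, 0, 0, 0, 0.3, 0, -18, -14, 0, 0, 0, 0.3])

```text
time: 26.37
ee_pos: [0.6379, 0.3194, 0.2771]
tcp_rot: [-90.1, -0.0, 81.1]
wrist_force: [1.1, 0.9, -0.7]
opening: 0.0555
```

Run:
```python
from tools import *
c=snap('scene'); cv2.imwrite('pics/s9.png',cv2.resize(c['pixels'][130:300,100:380],None,fx=2.8,fy=2.8))
t=snap('top'); cv2.imwrite('pics/t9.png',cv2.resize(t['pixels'][120:330,80:400],None,fx=2.5,fy=2.5))
P=cloud(c)
for b,(lo,hi,r) in tools(P,NEW,.022).items(): print(b,round(lo),round(hi),[tuple(map(float,a)) for a in r])
```

```text
114 -106 99 [(-100.0, 123.7, 51.5, 39.9), (-80.0, 108.2, 29.9, 44.3), (-60.0, 113.0, 32.2, 44.5), (-40.0, 108.1, 25.8, 44.7), (-20.0, 108.9, 26.6, 40.2), (0.0, 112.2, 30.1, 36.1), (20.0, 113.6, 10.0, 33.2), (40.0, 111.8, 7.5, 33.2), (60.0, 112.2, 4.3, 32.2), (80.0, 112.2, 10.5, 34.5), (100.0, 113.6, 66.0, 32.6)]
38 -106 109 [(-100.0, 37.7, 70.8, 42.1), (-80.0, 32.6, 27.0, 43.2), (-60.0, 34.2, 28.9, 45.5), (-40.0, 33.7, 26.7, 43.1), (-20.0, 33.3, 21.6, 39.5), (0.0, 36.2, 15.9, 32.7), (20.0, 36.0, 7.5, 34.3), (40.0, 36.7, 8.2, 33.0), (60.0, 36.8, 6.1, 29.8), (80.0, 36.7, 7.0, 32.1), (100.0, 37.0, 69.3, 34.3)]
-38 -105 102 [(-100.0, -37.9, 71.4, 34.6), (-80.0, -41.6, 19.7, 33.9), (-60.0, -41.1, 19.7, 34.5), (-40.0, -42.3, 14.3, 35.8), (-20.0, -41.2, 18.3, 35.3), (0.0, -42.6, 20.3, 35.4), (20.0, -41.2, 41.3, 34.6), (40.0, -38.6, 43.5, 36.9), (60.0, -40.8, 47.0, 35.3), (80.0, -39.5, 48.4, 33.7), (100.0, -32.8, 60.8, 30.9)]
-114 -111 100 [(-120.0, -113.9, 18.5, 34.2), (-100.0, -104.6, 52.8, 41.5), (-80.0, -113.6, 33.6, 43.7), (-60.0, -117.2, 26.4, 41.5), (-40.0, -117.7, 23.5, 40.7), (-20.0, -116.8, 24.7, 39.4), (0.0, -119.5, 20.3, 37.1), (20.0, -115.1, 13.8, 29.7), (40.0, -115.6, 13.5, 25.3), (100.0, -113.8, 70.7, 34.3)]
```

View pics/s9.png

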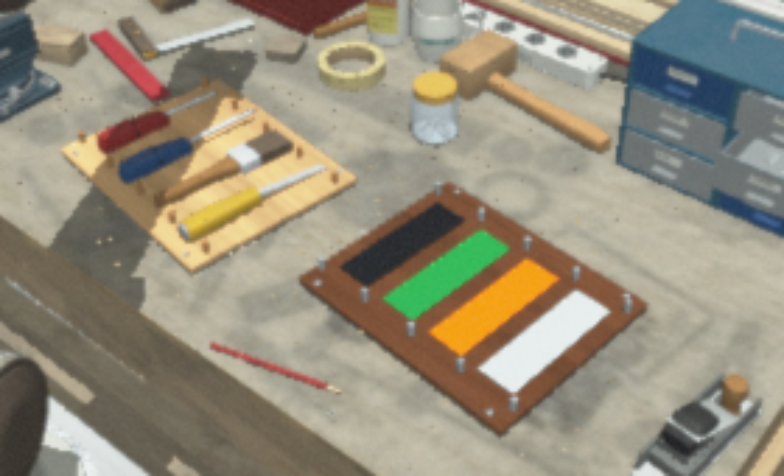

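View pics/t9.png

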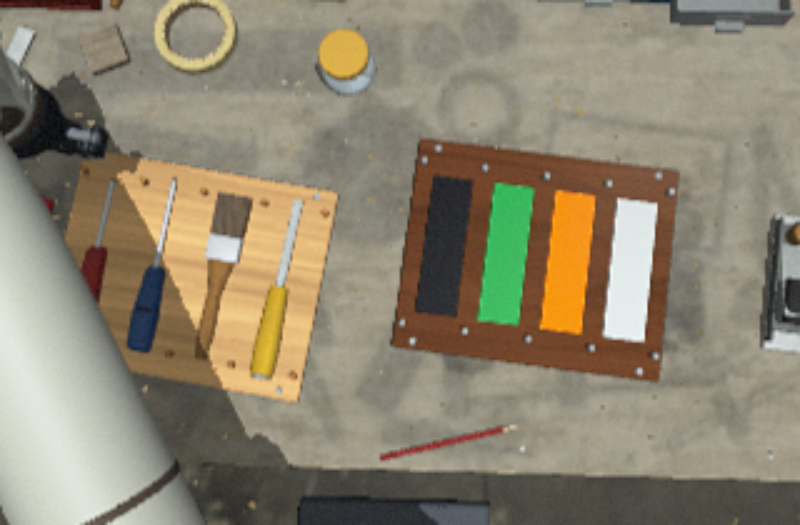

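Run:
```python
from tools import *
P=cloud(snap('scene')); L=(P[...,:2]-NEW[0])@Rm(NEW[1])*1000
for k,y in dict(red=110,blue=35,brush=-40,chisel=-116).items():
    m=(abs(L[...,1]-y)<6)&(abs(L[...,0])<140)&(P[...,2]>.0225); print(k,np.percentile(L[m][:,0],[0.5,99.5]).round(1))
print(sensors.get_obs()['ee_pos'],np.abs(sensors.get_obs()['qd']).max())
```

```text
red [-95.1 135.3]
blue [-105.4  103.3]
brush [-135.6   94. ]
chisel [-139.4   62.1]
[0.63432982 0.3206959  0.27702683] 1.3217661567202261
```

```bash
python3 -c "
from workcell import bot; print(bot.job_done())"
```

```text
the job is handed in; nothing more can be done
None
```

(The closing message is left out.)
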